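# Hang the round caddy on the kitchen rail

### The job

Pick up the round steel utensil cup by the wooden grip on top and hook it onto the counter rail near the rail's left end (left as the robot faces it), at least 10 cm to the left of the black band. Then slide it along the rail, without unhooking it, until it hangs centred on the band, and let go. Leave the square cup standing where it is.

Things in the scene. Friction and masses are not known exactly. Their poses are not given: they have to be found in the camera images.
- round_caddy: Round steel cup, 70 mm wide, 80 tall, 0.25 kg, with a strap hook. Origin: where the rail's centre lies when hung, 153 above the underside. z up, y along rail when hung, x to the hook's open mouth (at start away from robot, +-0.4 rad): the gap 20 to 73 below origin. Strap 24 wide, at x -35; lip ends at x +25; hook self-centres. Wooden grip 14 (x) by 30 (y), 10 to 56 above origin.
- rail: Fixed steel rail on the counter: round bar 12 mm thick, 500 long along its y (left end +y seen from the robot; turned at most 0.15 rad), a post at each end. Origin on the counter under the bar's middle; the bar's centre line is 185 above it; x points away from the robot. Bar free from y -150 to +220; a slotted turner hangs at y -205, right of the band.
- band: Black band 40 mm long round the rail, nearly flush (no obstacle): the mark. Origin in its middle on the bar's centre line, axes as the rail's. It lies within 50 mm of the rail's middle.
- square_caddy: The other steel cup, left alone: same hook, strap and grip, but a square cup, 70 by 70 mm, 80 tall. Origin and axes as the round one's. The two cups stand in either place, left or right.
Things that resemble listed ones, but are neither listed nor needed, are in the scene too. What is shaped like the round_caddy but orange or yellow is not meant.

How it is judged:
By the outcome, as a careful person would: the job done as asked, in the order asked, and still so for the second after the job is handed in, with the robot touching nothing.
It also fails if it takes over 51 s, if anything falls off the work surface, if the arm or the gripper's body presses on something with over 40 N, if the wrist force passes 120 N, or if a joint passes its speed limit or range.

### The arm

A 7-joint arm with a two-finger parallel gripper is mounted at the origin on the work surface. World frame = base frame: x ahead of the robot, y to its left, z up, the work surface at z = 0. Lengths are in m, angles in degrees, forces in N, time in s.
With the tool pointing down it reaches from about 0.35 to 0.9 m from the base axis. Payload 19.9 kg.
Tool frame: the origin (TCP) lies at the very end of the fingers, on their centre line; the grasp point (between the pads) lies 19 mm behind it (r.grasp_offset is the distance from the TCP to the grasp point, in m); z points along the fingers, y is the line along which they close (so a half turn about z gives the same grasp; the last joint's range is limited). The gripper opens to 94 mm and grips with 3 to 60 N. Pads are 16 mm wide; open, the fingers measure 119 mm over their backs; the gripper's body (75 mm by 177 mm) begins 78 mm behind the grasp point.
Start: joints at [-69.357, 23.915, -0.59, 92.452, 0.269, 63.638, -3.037], TCP at [0.244, 0.575, 0.179] pointing down, gripper open.
Joint ranges: [-161.28, 161.28], [-22.2, 115.67], [-73.04, 71.86], [3.21, 147.25], [-68.34, 248.33], [10.77, 114.83], [-161.83, 161.83]. Speed limits (degrees/s): [108.29, 108.29, 136.94, 136.94, 172.46, 172.46, 172.46].

### API

Orientations are given as a 3x3 rotation matrix whose columns are the frame's x, y, z axes.
In Python, from workcell import r gives the robot as it stands.
- The arm moves only by the shell command python3 -m pendant 'ROWS' [OPENING] [FORCE]. ROWS is JSON, a list of rows, each a list of 4 numbers: the shift along the tool's x, y, z in mm, then the turn about the tool's z in rad. A call has 1 to 20 rows; each row shifts and turns the commanded pose from where the row before left it, along the tool's axes as they then stand; what a row does not reach is not made up. A row lasts 1/8 s, in which the tool goes at most 62.5 mm and 10.7 degrees, less where a joint would pass 70% of its speed; a pose out of reach is approached as far as the arm can. A call is refused whole if a number of a shift passes 62.5 or a number of a turn 0.188, either way. A call with a gripper value outside its range is refused whole. OPENING is the closure in counts, from 0 (fully open) to 255 (shut), set as the call begins (- or left out, the last holds). The fingers move at their own pace and stop on an object; FORCE is the grip in N (left out, the last holds). Time passes only in rows, so rows that do not move let the fingers close. It gives the time, the measured TCP pose, the force, the opening and the grip force at its end, in the units of the state.
- r.get_state(): the state, without advancing time (a new reading comes with each control period).
- r.read_camera(name): name is "side" or "top"; returns the picture (400x640x3 uint8, red, green, blue); there is no depth.
- r.camera_info(name): a dict with "intrinsics" (3x3 intrinsics, pixels), "R" (3x3) and "t" (3): a world point X has camera coordinates R X + t. Camera axes: x right, y down, z forward; pixel columns grow to the right and rows downward; lengths in m; the calibration is good to about 2 mm. A picture is of the moment at which its call begins. camera_info takes no time and is no camera call.
- r.finish_job(): hands the job in; it is judged then, once.
The state is a dict: "clock": time; "joints": joint angles; "qvel": joint speeds; "joint_efforts": joint torques, N m; "ee_pos": TCP position; "eef_rot": TCP orientation; "ft_force": force on the tool from outside, world axes, zero at the start; "moment": the same for the moment, N m; "grip_width": opening from 0.0 (shut) to 1.0 (fully open); "grasp_force": force on a finger pad.
Only numpy, scipy, OpenCV 4.12 (cv2) and the standard library are available. Lean on these libraries where they do the work, as an engineer would, in place of code of your own. Each camera call takes 0.05 s, during which the arm holds its last target. There are 200 camera calls.

## Working session

There is one attempt and no reset: what is moved stays moved. The work goes in short steps, Python scripts to look and compute and a shell command to move; the robot and the scene stay as the last step left them, time stands still between calls to the robot, and variables do not carry over. Pictures are saved under pics/ and viewed, at most 10 in all, crops included, and the job is handed in when it is done.

```bash
mkdir -p pics
python3 - <<'E'
from workcell import r
import cv2,numpy as np
for n in("top","side"):
    cv2.imwrite(f"pics/{n}0.png",r.read_camera(n)[:,:,::-1]); c=r.camera_info(n); print(n,np.round(c["intrinsics"],1).tolist(),np.round(c["R"],3).tolist(),np.round(c["t"],3).tolist(), np.round(-np.array(c["R"]).T@c["t"],3))
s=r.get_state();print(s["clock"],s["ee_pos"],np.round(s["eef_rot"],3).tolist(),r.grasp_offset)
E
```

```text
top [[379.3, 0.0, 314.8], [0.0, 379.3, 201.9], [0.0, 0.0, 1.0]] [[0.001, -1.0, 0.009], [-1.0, -0.001, -0.031], [0.031, -0.008, -0.999]] [0.027, 0.455, 0.882] [0.428 0.035 0.895]
side [[518.9, 0.0, 323.3], [0.0, 518.9, 196.6], [0.0, 0.0, 1.0]] [[0.976, -0.216, -0.009], [-0.112, -0.47, -0.875], [0.185, 0.856, -0.483]] [-0.447, 0.186, 1.05] [ 0.263 -0.907  0.667]
0.1 [0.24428103 0.57489662 0.17889389] [[-0.92, 0.391, -0.0], [0.391, 0.92, -0.001], [-0.0, -0.001, -1.0]] 0.0188
```

View pics/top0.png

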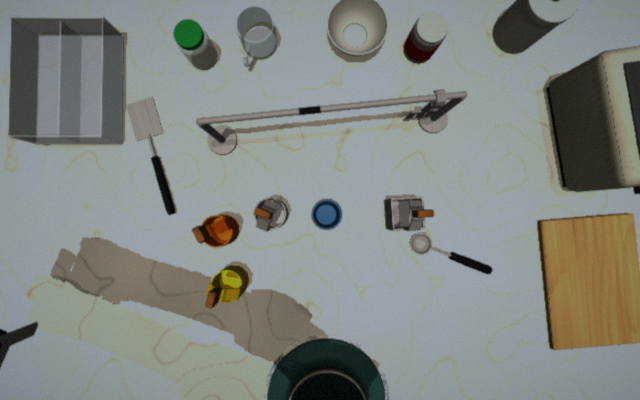

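View pics/side0.png

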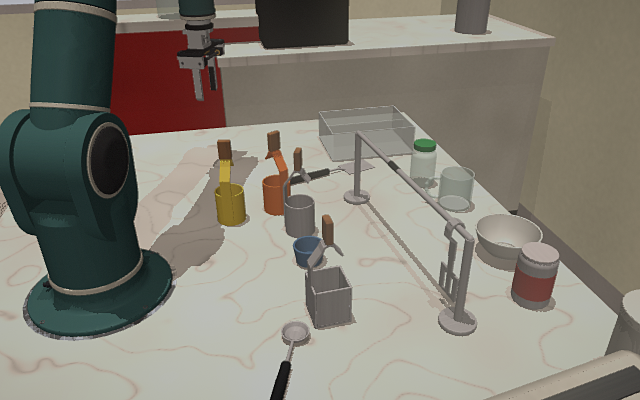

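Candidates for the round cup are: steel round at top (270,212) / side (299,215); orange (217,230) / (276,195); yellow (228,285) / (230,205); square steel (405,212) / (328,297); blue bowl (326,213). I choose the grey round one at (270,212). The band is at top (310,111), and the bar's ends are at (199,121) and (465,95). Next I'll check with a close crop.

Run:
```python
import cv2,numpy as np
t=cv2.imread("pics/top0.png")[180:250,230:310]; s=cv2.imread("pics/side0.png")[135:245,260:340]
a=cv2.resize(t,None,fx=5,fy=5,interpolation=cv2.INTER_CUBIC); b=cv2.resize(s,None,fx=5,fy=5,interpolation=cv2.INTER_CUBIC)
o=np.zeros((550,800,3),np.uint8);o[:350,:400]=a;o[:550,400:]=b
cv2.imwrite("pics/crop1.png",o)
```

```text
(no output)
```

View pics/crop1.png

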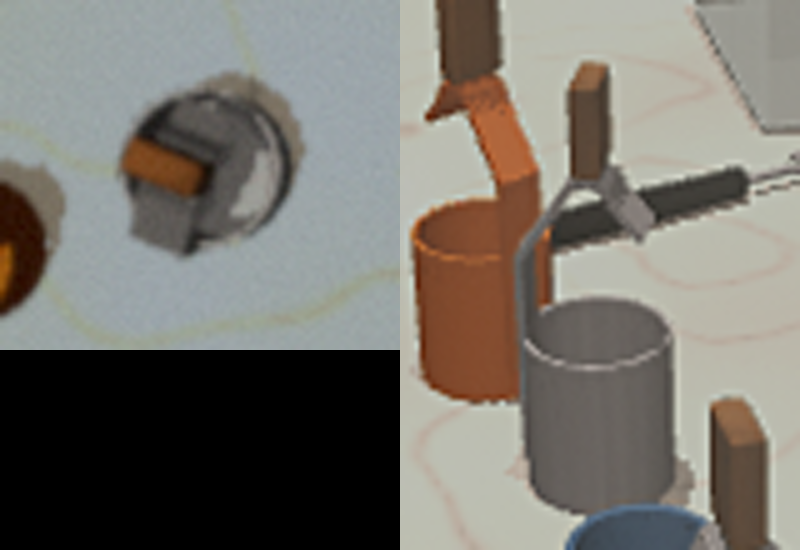

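The crop shows a round grey steel cup with a wooden grip. The grip's top face is at about top (262.4,213) / side (298,148.6), and the strap is on the robot side. Next I'll measure the grip pose, rail line and band.

```bash
cat > h.py <<'E'
from workcell import r
import numpy as np, cv2
C={n:{k:np.array(v) for k,v in r.camera_info(n).items() if k in("intrinsics","R","t")} for n in("top","side")}
def ray(n,p):
    c=C[n]; d=c["R"].T@np.linalg.solve(c["intrinsics"],[p[0],p[1],1]); return -c["R"].T@c["t"],d
def atz(n,p,z):
    o,d=ray(n,p); return o+d*(z-o[2])/d[2]
def tri(pt,ps):
    (a,u),(b,v)=ray("top",pt),ray("side",ps); k=np.linalg.lstsq(np.c_[u,-v],b-a,rcond=None)[0]
    p,q=a+u*k[0],b+v*k[1]; return (p+q)/2,np.linalg.norm(p-q)
def proj(n,X):
    c=C[n]; q=c["intrinsics"]@(c["R"]@np.array(X)+c["t"]); return q[:2]/q[2]
E
python3 - <<'E'
from h import *
t=cv2.imread("pics/top0.png");s=cv2.imread("pics/side0.png")
print("grip top",atz("top",(262.4,213),.209),tri((262.4,213),(298,148.6)))
h=cv2.cvtColor(t,cv2.COLOR_BGR2HSV)
m=((h[...,0]<18)&(h[...,1]>90)).astype(np.uint8); m[:, :250]=0;m[:200]=0;m[230:]=0;m[:,285:]=0
ys,xs=np.nonzero(m);print("orange",len(xs),cv2.minAreaRect(np.c_[xs,ys].astype(np.float32)))
# bar columns: centre row of the band/bar via dark band and bar brightness
g=cv2.cvtColor(t,cv2.COLOR_BGR2GRAY)
ys,xs=np.nonzero(g[100:122,295:326]<60);print("band top",xs.mean()+295,ys.mean()+100,xs.min()+295,xs.max()+295,len(xs))
gs=cv2.cvtColor(s,cv2.COLOR_BGR2GRAY)
ys,xs=np.nonzero(gs[155:185,380:410]<60);print("band side",xs.mean()+380,ys.mean()+155,len(xs))
# bar line in top: darkness-weighted centre per column
P=[]
for x in list(range(230,298,4))+list(range(324,420,4)):
    y0=111-(x-310)*.098; r0=int(round(y0)); col=g[r0-6:r0+7,x].astype(float); w=np.abs(col-np.median(np.r_[col[:3],col[-3:]])); w[w<12]=0
    if w.sum()>0:P.append((x,(w*np.arange(r0-6,r0+7)).sum()/w.sum()))
P=np.array(P);k=np.polyfit(*P.T,1);k=np.polyfit(*P[np.abs(np.polyval(k,P[:,0])-P[:,1])<1].T,1);print("fit",k,len(P))
A,B=[atz("top",(x,np.polyval(k,x)),.185) for x in(230,420)];d=A-B;print(A,B,"yaw",np.arctan2(-d[0],d[1]))
b=atz("top",(310,np.polyval(k,310)),.185);print("band",b)
E
```

```text
grip top [0.42890047 0.12389629 0.209     ] (array([0.42960818, 0.12349076, 0.21117893]), np.float64(0.0014449183339366922))
orange 143 ((262.82757568359375, 212.93101501464844), (17.45536231994629, 8.913375854492188), 21.801406860351562)
band top 309.18897637795277 110.06299212598425 299 320 127
band side 392.09090909090907 167.45454545454547 11
fit [-1.02353631e-01  1.42132565e+02] 41
[0.60659928 0.18879302 0.185     ] [ 0.64465849 -0.17012339  0.185     ] yaw 0.1056444057908941
band [0.62256937 0.03818751 0.185     ]
```

```bash
python3 -m pendant '[[0,0,-40,0],[0,0,-40,0],[0,0,-40,0],[-34.7,-34.3,0,0],[-34.7,-34.3,0,0],[-34.7,-34.3,0,0],[-34.7,-34.3,0,0],[-34.7,-34.3,0,0],[-34.7,-34.3,0,0],[-34.7,-34.3,0,0],[-34.7,-34.3,0,0],[-34.7,-34.3,0,0],[-34.7,-34.3,0,0]]' 0 40; python3 -m pendant '[[0,0,0,0.169],[0,0,0,0.169],[0,0,0,0.169],[0,0,0,0.169],[0,0,0,0.169],[0,0,0,0.169],[0,0,0,0.169],[0,0,0,0.169],[0,0,0,0.166],[0,0,0,0]]'
python3 - <<'E'
from h import *
s=r.get_state();R=s["eef_rot"];p=s["ee_pos"];print(p,np.degrees(np.arctan2(R[1][1],R[0][1])),R[2])
print("tool shift mm",np.array(R).T@(np.array([.4293,.1237,.167])-p)*1000)
print("band side proj",proj("side",[.6226,.0393,.185]))
E
```

```text
clock: 1.72
ee_pos: [0.4299, 0.1222, 0.2994]
eef_rot: [[-0.92, 0.391, -0.0], [0.391, 0.92, 0.0], [0.0, -0.0, -1.0]]
ft_force: [0.9, 0.4, 0.4]
grip_width: 1.001
grasp_force: 0.0
clock: 2.98
ee_pos: [0.4295, 0.1238, 0.2993]
eef_rot: [[0.341, 0.94, -0.0], [0.94, -0.341, -0.0], [-0.0, -0.0, -1.0]]
ft_force: [0.8, 0.0, -0.1]
grip_width: 1.002
grasp_force: 0.0
[0.42950765 0.12375854 0.29930028] -19.953558664776107 [-3.21908547e-04 -2.48456197e-04 -9.99999917e-01]
tool shift mm [-8.32983442e-02 -1.42341057e-01  1.32300352e+02]
band side proj [393.8654081  166.71677379]
```

```bash
python3 -m pendant '[[0,0,35,0],[0,0,35,0],[0,0,30,0],[0,0,20,0],[0,0,11,0],[0,0,0,0]]' ; python3 -m pendant '[[0,0,0,0],[0,0,0,0],[0,0,0,0],[0,0,0,0],[0,0,0,0],[0,0,0,0],[0,0,0,0],[0,0,0,0]]' 255 40
python3 - <<'E'
from h import *
t=r.read_camera("top")[:,:,::-1];s=r.read_camera("side")[:,:,::-1]
o=np.zeros((400,800,3),np.uint8);o[:,:400]=cv2.resize(t[150:250,220:320],(400,400));o[:,400:]=cv2.resize(s[100:260,220:380],(400,400));cv2.imwrite("pics/grasp.png",o)
E
```

```text
clock: 3.72
ee_pos: [0.4295, 0.1237, 0.1683]
eef_rot: [[0.34, 0.94, -0.001], [0.94, -0.34, -0.0], [-0.001, -0.0, -1.0]]
ft_force: [-0.2, 0.2, 0.5]
grip_width: 1.001
grasp_force: 0.0
clock: 4.72
ee_pos: [0.4296, 0.1238, 0.1684]
eef_rot: [[0.342, 0.94, -0.0], [0.94, -0.342, -0.0], [-0.0, -0.0, -1.0]]
ft_force: [-0.0, -0.8, 0.4]
grip_width: 0.187
grasp_force: 0.2
```

View pics/grasp.png

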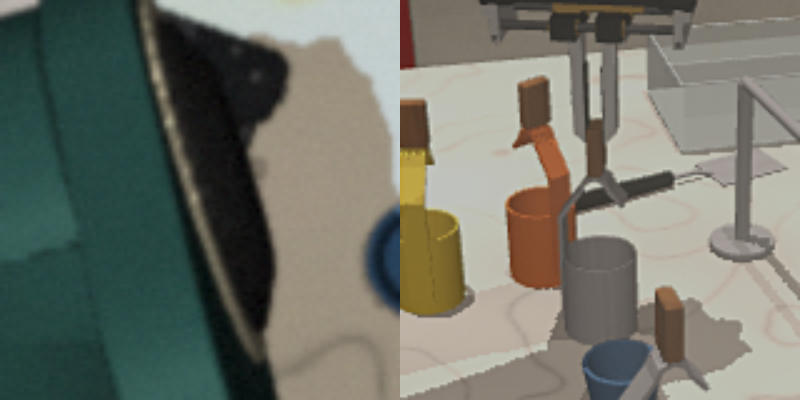

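The round cup's grip sits between the fingers, with the left half showing the arm over the top view. The fingers were still closing, so I'll finish the grip and lift 78 mm.

```bash
python3 -m pendant '[[0,0,0,0],[0,0,0,0],[0,0,0,0],[0,0,0,0]]'; python3 -m pendant '[[0,0,-13,0],[0,0,-20,0],[0,0,-25,0],[0,0,-20,0],[0,0,0,0]]'
python3 - <<'E'
from h import *
s=r.get_state();R=np.array(s["eef_rot"]);p=s["ee_pos"]
yr=np.array([-.1054,.9944,0]);xr=np.array([.9944,.1054,0]);b=np.array([.6226,.0393,.185])
hook=b+.14*yr; pre=hook-.09*xr; pre[2]=p[2]
print(hook,pre,"shift",R.T@(pre-p)*1000)
E
```

```text
clock: 5.32
ee_pos: [0.4296, 0.1238, 0.1684]
eef_rot: [[0.342, 0.94, -0.0], [0.94, -0.342, -0.0], [-0.0, -0.0, -1.0]]
ft_force: [0.3, -0.2, -1.9]
grip_width: 0.142
grasp_force: 39.8
clock: 5.95
ee_pos: [0.4304, 0.1241, 0.2481]
eef_rot: [[0.342, 0.94, 0.003], [0.94, -0.342, 0.001], [0.002, 0.002, -1.0]]
ft_force: [0.1, 0.3, -3.0]
grip_width: 0.144
grasp_force: 39.8
[0.607844 0.178516 0.185   ] [0.518348   0.16903    0.24805758] shift [72.31615781 67.28161667  0.28809021]
```

```bash
python3 -m pendant '[[12,11,0,0],[24,22.5,0,0],[24,22.5,0,0],[12,11,0,0],[0,0,0,-0.05],[0,0,0,-0.09],[0,0,0,-0.09],[0,0,0,-0.09],[0,0,0,-0.09],[0,0,0,-0.045],[0,0,0,0],[0,0,0,0]]'
python3 - <<'E'
from h import *
s=r.get_state();R=np.array(s["eef_rot"]);p=s["ee_pos"]
hook=np.array([.6078,.1785,p[2]]);print("to hook",R.T@(hook-p)*1000,np.degrees(np.arctan2(R[1,1],R[0,1])))
t=r.read_camera("top")[:,:,::-1];s=r.read_camera("side")[:,:,::-1]
o=np.zeros((400,800,3),np.uint8);o[:,:400]=cv2.resize(t[60:200,180:320],(400,400));o[:,400:]=cv2.resize(s[80:240,270:430],(400,400));cv2.imwrite("pics/pre.png",o)
E
```

```text
clock: 7.45
ee_pos: [0.5172, 0.1685, 0.2462]
eef_rot: [[-0.105, 0.995, -0.0], [0.995, 0.105, -0.0], [-0.0, -0.0, -1.0]]
ft_force: [-0.5, -0.3, -1.7]
grip_width: 0.143
grasp_force: 39.8
to hook [ 4.58727787e-01  9.11774151e+01 -4.05012806e-02] 6.002521924038634
```

View pics/pre.png

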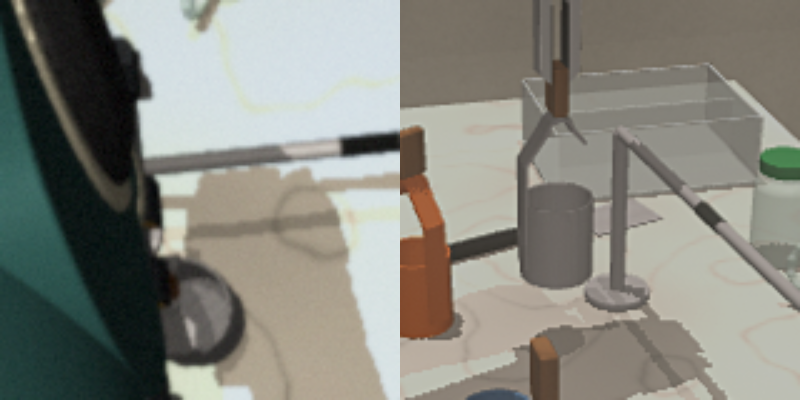

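The picture shows the cup hanging upright and square to the rail, about 90 mm short of it. The lip is above the bar height and the rim is below it. I'll move in along tool y.

```bash
python3 -m pendant '[[0,10,0,0],[0,17,0,0],[0,17,0,0],[0,17,0,0],[0,15,0,0],[0,10,0,0],[0,5,0,0],[0,0,0,0],[0,0,0,0]]'
python3 - <<'E'
from h import *
t=r.read_camera("top")[:,:,::-1];s=r.read_camera("side")[:,:,::-1]
o=np.zeros((400,800,3),np.uint8);o[:,:400]=cv2.resize(t[60:200,180:320],(400,400));o[:,400:]=cv2.resize(s[90:210,290:410],(400,400));cv2.imwrite("pics/over.png",o)
E
```

```text
clock: 8.68
ee_pos: [0.6075, 0.1782, 0.2466]
eef_rot: [[-0.106, 0.994, 0.0], [0.994, 0.106, 0.0], [0.0, 0.0, -1.0]]
ft_force: [0.3, 0.0, -2.3]
grip_width: 0.147
grasp_force: 39.8
```

View pics/over.png

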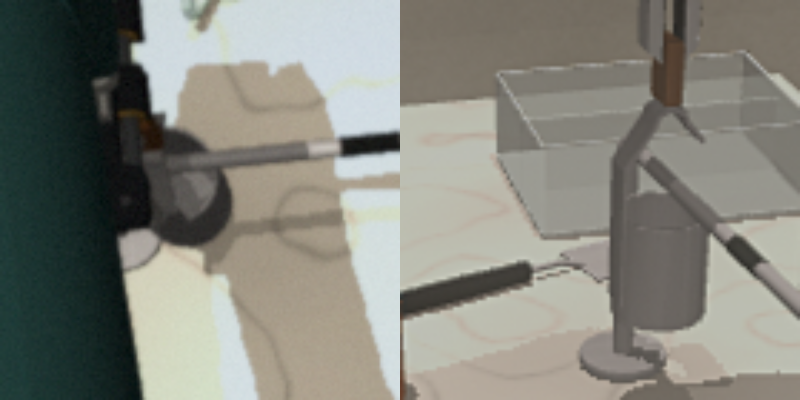

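The bar now lies inside the mouth, between strap and lip, under the hook. I'll lower about 46 mm and watch the force.

```bash
python3 -m pendant '[[0,0,8,0],[0,0,12,0],[0,0,12,0],[0,0,7,0],[0,0,2,0],[0,0,0,0]]';python3 -m pendant '[[0,0,1.5,0],[0,0,1.5,0],[0,0,0,0]]'
```

```text
clock: 9.52
ee_pos: [0.6078, 0.1782, 0.2056]
eef_rot: [[-0.106, 0.994, 0.0], [0.994, 0.106, -0.0], [-0.0, 0.0, -1.0]]
ft_force: [1.0, -0.1, -2.1]
grip_width: 0.148
grasp_force: 39.8
clock: 9.9
ee_pos: [0.6077, 0.1782, 0.2024]
eef_rot: [[-0.106, 0.994, -0.0], [0.994, 0.106, -0.0], [-0.0, -0.0, -1.0]]
ft_force: [-0.9, 0.7, -1.9]
grip_width: 0.146
grasp_force: 39.8
```

```bash
python3 -m pendant '[[0,0,1,0],[0,0,1,0],[0,0,0,0]]';python3 -m pendant '[[0,0,1,0],[0,0,0,0]]'
```

```text
clock: 10.28
ee_pos: [0.6079, 0.1782, 0.2011]
eef_rot: [[-0.106, 0.994, 0.001], [0.994, 0.106, 0.0], [0.0, 0.001, -1.0]]
ft_force: [-2.4, -1.0, 4.4]
grip_width: 0.147
grasp_force: 39.8
clock: 10.52
ee_pos: [0.6081, 0.1783, 0.2009]
eef_rot: [[-0.106, 0.994, 0.001], [0.994, 0.106, 0.001], [0.0, 0.001, -1.0]]
ft_force: [-4.0, -1.4, 13.8]
grip_width: 0.146
grasp_force: 39.9
```

The hook is seated: the force is up 16 N and the height matches the bar. I'll ease off 1 mm to light contact and slide the first half.

```bash
python3 -m pendant '[[0,-0.7,-1,0],[0,0,0,0]]'; python3 -m pendant '[[-3,0,0,0],[-6,0,0,0],[-8,0,0,0],[-8,0,0,0],[-8,0,0,0],[-8,0,0,0],[-8,0,0,0],[-8,0,0,0],[-6,0,0,0],[-4,0,0,0],[-3,0,0,0],[0,0,0,0]]'
```

```text
clock: 10.78
ee_pos: [0.6073, 0.1782, 0.201]
eef_rot: [[-0.106, 0.994, 0.001], [0.994, 0.106, 0.0], [0.0, 0.001, -1.0]]
ft_force: [-1.7, 0.2, 5.5]
grip_width: 0.146
grasp_force: 39.8
clock: 12.28
ee_pos: [0.6147, 0.1091, 0.201]
eef_rot: [[-0.106, 0.994, 0.001], [0.994, 0.106, 0.001], [0.001, 0.001, -1.0]]
ft_force: [-2.0, 1.5, 5.4]
grip_width: 0.143
grasp_force: 39.8
```

```bash
python3 -m pendant '[[-3,0,0,0],[-6,0,0,0],[-8,0,0,0],[-8,0,0,0],[-8,0,0,0],[-8,0,0,0],[-8,0,0,0],[-8,0,0,0],[-6,0,0,0],[-4,0,0,0],[-3,0,0,0],[0,0,0,0]]'
python3 - <<'E'
from h import *
s=r.get_state();R=np.array(s["eef_rot"]);p=s["ee_pos"]
print("to band",R.T@(np.array([.6226,.0393,p[2]])-p)*1000)
t=r.read_camera("top")[:,:,::-1];s=r.read_camera("side")[:,:,::-1]
cv2.imwrite("pics/t2.png",t);cv2.imwrite("pics/s2.png",s)
o=np.zeros((600,800,3),np.uint8);o[:400,:400]=cv2.resize(t[80:160,270:350],(400,400),interpolation=cv2.INTER_CUBIC);o[:,400:]=cv2.resize(s[130:250,350:430],(400,600),interpolation=cv2.INTER_CUBIC);cv2.imwrite("pics/slid.png",o)
E
```

```text
clock: 13.78
ee_pos: [0.6221, 0.0396, 0.2009]
eef_rot: [[-0.106, 0.994, 0.001], [0.994, 0.106, 0.001], [0.001, 0.001, -1.0]]
ft_force: [-1.8, 2.5, 6.6]
grip_width: 0.141
grasp_force: 39.9
to band [-3.08466537e-01  4.98810900e-01  9.58006081e-05]
```

View pics/slid.png

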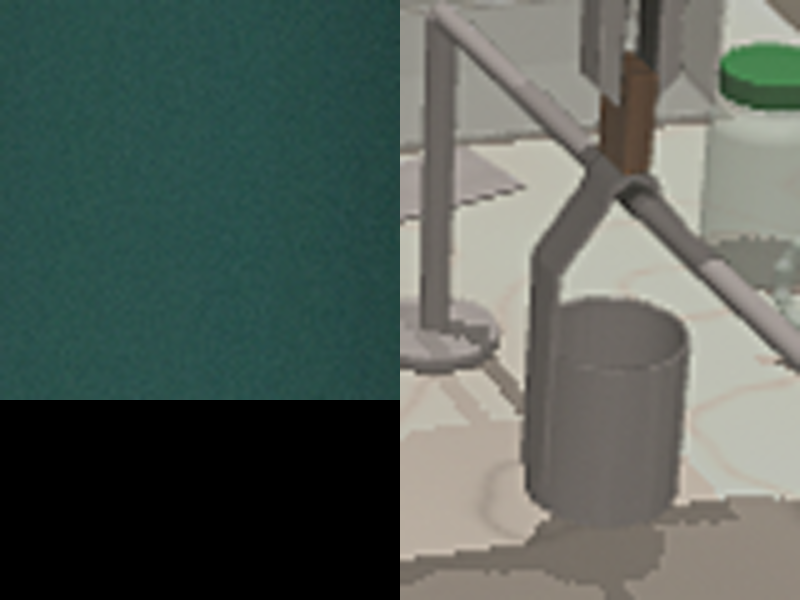

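The cup hangs on the bar in the side view. The hook covers the band, with only a dark sliver beside the strap at crop (630,200). Now I'll release, go straight up, back away, and check from the top.

```bash
python3 -m pendant '[[0,0,0,0],[0,0,0,0],[0,0,0,0],[0,0,0,0],[0,0,0,0],[0,0,0,0]]' 110; python3 -m pendant '[[0,0,-5,0],[0,0,-10,0],[0,0,-20,0],[0,0,-30,0],[0,0,-30,0],[0,-40,0,0],[0,-50,0,0],[0,-50,0,0],[0,-50,0,0],[0,-50,0,0],[0,0,0,0],[0,0,0,0],[0,0,0,0]]'
python3 - <<'E'
from h import *
t=r.read_camera("top")[:,:,::-1].copy();s=r.read_camera("side")[:,:,::-1].copy()
cv2.imwrite("pics/t3.png",t);cv2.imwrite("pics/s3.png",s)
g=cv2.cvtColor(t,cv2.COLOR_BGR2GRAY);print(g[106:115,292:328])
o=np.zeros((600,800,3),np.uint8);o[:400,:400]=cv2.resize(t[70:150,270:350],(400,400),interpolation=cv2.INTER_CUBIC);o[:,400:]=cv2.resize(s[130:250,350:430],(400,600),interpolation=cv2.INTER_CUBIC);cv2.imwrite("pics/rel.png",o)
E
```

```text
clock: 14.62
ee_pos: [0.6218, 0.0389, 0.2005]
eef_rot: [[-0.106, 0.994, 0.0], [0.994, 0.106, -0.0], [-0.0, 0.0, -1.0]]
ft_force: [-0.3, 0.9, 0.3]
grip_width: 0.569
grasp_force: 0.0
clock: 16.25
ee_pos: [0.3839, 0.0136, 0.2955]
eef_rot: [[-0.106, 0.994, -0.0], [0.994, 0.106, -0.0], [-0.0, -0.0, -1.0]]
ft_force: [0.4, 0.9, 0.4]
grip_width: 0.57
grasp_force: 0.0
[[207 204 205 204 204 205 204 189 146  87  57  55  51  48  39  41  36  34
   28  27  27  29  26  27  29  58  71  97 143 151 150 156 160 154 151 154]
 [202 202 202 203 200 199 177 149 107  60  32  28  30  28  28  27  29  22
   27  28  25  29  25  27  25  29  20  47 124 156 162 165 169 168 169 169]
 [179 175 177 174 175 166 137  89  46  29  25  24  24  23  25  28  27  25
   23  22  24  23  21  25  22  12  15  40 121 170 179 180 179 180 177 174]
 [153 155 157 153 157 151 120  60  28  31  31  29  25  26  29  30  22  22
   24  26  21  24  21  22  27  16  18  37 110 160 172 172 168 167 164 160]
 [162 166 165 168 169 168 143  74  28  22  24  29  24  25  28  26  28  29
   24  28  28  27  27  26  17  18  21  32  86 136 145 148 144 139 138 134]
 [181 183 181 183 180 179 154  84  28  22  30  28  25  27  34  39  42  45
   47  51  50  50  50  50  32  17  14  19  58  99 110 109 112 121 121 126]
 [173 174 169 171 169 162 140  80  21  22  26  45  54  63  96 108 105 111
  106 113 115 112 121 104  50  17  17  20  38  63  72 100 151 168 173 177]
 [150 147 144 140 136 130 114  68  23  13  34  89 113 115 130 138 138 142
  146 152 150 150 153 142  81  38  27  30  33  41  53  94 156 193 203 202]
 [119 116 104  96  94  84  72  47  25  18  40 111 135 137 139 137 135 138
  139 145 144 139 141 134  83  44  43  35  37  40  43  73 124 182 203 204]]
```

View pics/rel.png

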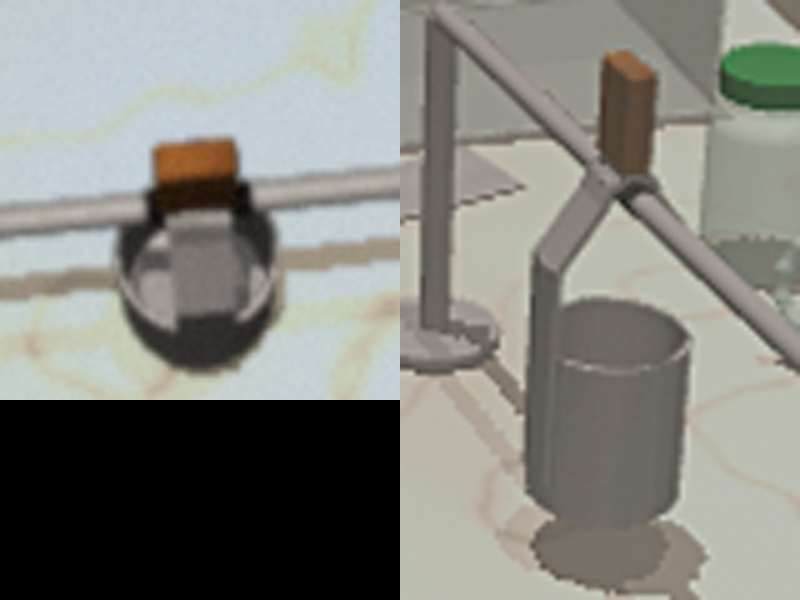

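The top crop shows the cup hanging free, with black band showing on both sides of the hook (crop x 146 to 255, centre 200). The grip centre is at about 195, so it is within about 1 mm of the band centre. The square cup was not touched and the gripper is clear, so I'm handing in.

```bash
python3 -c "
from workcell import r
print(r.finish_job())"
```

```text
the job is handed in; nothing more can be done
None
```

I hooked the round cup on the rail about 14 cm left of the band, slid it without unhooking until it hung centred on the band (within about 1 mm in the last picture), let go, and handed the job in after about 16 s.

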